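# Clear the press tools, hang the drawn cup to drain, put the tools back

## Task

A freshly drawn steel cup stands mouth-down at the rear of the black tool plate, hemmed in by the three press tools. First move all three tools off the plate and stand them upright side by side on the rubber mat, leaving the cup where it is; then hang the cup, mouth-down, on the one free leaning peg of the draining tray so that it rests on the peg by itself. Last, stand each tool upright again on the plate in the place where it stood at the start.

Things in the scene. Friction and masses are not known exactly. Their poses are not given: they have to be found in the camera images.
- cup: deep-drawn cup of bare steel, standing mouth-down: outside diameter 50, height 46, wall 2.5, closed end 3 thick (on top), inside depth 43, 0.15 kg. Origin: centre of its mouth (on the plate at the start), z up through the closed end. It stands 8 mm in front of the plate's stop block, with a tool some 5 to 23 mm away to its left, to its right and in front.
- punch: press punch of bare steel, the tall slim tool: round foot diameter 46 from 0 to 40 mm height, above it a shank diameter 26 from 40 to 92 mm; about 0.7 kg. Origin: centre of its underside, z up.
- die: die ring of bare steel, the low plain ring: outside diameter 66, bore 51, height 32; about 0.35 kg. Origin: centre of its underside, z up.
- holder: blank holder of bare steel, the stepped ring: flange diameter 66 from 0 to 14 mm height, above it a collar of outside diameter 56 from 14 to 52 mm, bore 47; about 0.4 kg. Origin: centre of its underside, z up.
- plate: fixed black tool plate, 160 (x) by 210 (y), top 40 mm above the bench; on its rear edge (+x) a stop block 30 high, 60 long (y), 15 thick (x 63 to 78 mm), behind the cup. Origin: on the bench under its centre. In its frame the cup stands near (30, 0) mm, the tools, in changing order, near (-38, 0), (18, 64) and (18, -64). Two loose steel offcuts up to 14 high lie in its front corners near (-67, 88) and (-67, -90).
- mat: fixed black rubber mat on the bench, 280 (x) by 150 (y), 5 thick, empty. Origin: centre of its underside. It lies to one side of the plate, left or right.
- rack: fixed shallow steel draining tray, 290 (x) by 120 (y), walls 18 high, on the other side of the plate from the mat. Origin: centre of its underside. Three like pegs stand in a row along its x, 90 mm apart; two already carry a cup each (fixed, tops about 98 mm above the bench), one, at an end or in the middle, is free.
- peg: the free peg of the draining tray: bare steel rod, diameter 10, rounded end. Origin: the rod's upper end, 95 mm above the bench. Going up it leans 20 degrees from vertical towards its own -y; from the end it runs down and towards +y, 29 mm across in 80 mm down. A hung cup rests with the inside of its closed end on the rod's end and may lean against the rod.
Things that resemble listed ones, but are neither listed nor needed, are in the scene too. What is shaped like the punch but pink or purple is not meant.

How it is judged:
By the outcome, as a careful person would: the job done as asked, in the order asked, and still so for the second after the job is handed in, with the robot touching nothing.
It also fails if it takes over 152 s, if anything falls off the work surface, if the arm or the gripper's body presses on something with over 40 N, if the wrist force passes 120 N, or if a joint passes its speed limit or range.

## Robot

A 7-joint arm with a two-finger parallel gripper is mounted at the origin on the work surface. World frame = base frame: x ahead of the robot, y to its left, z up, the work surface at z = 0. Lengths are in mm, angles in rad, forces in N, time in s.
With the tool pointing down it reaches from about 400 to 850 mm from the base axis. Payload 10.4 kg.
Tool frame: the origin (TCP) lies between the finger pads; the fingertips stand 11 mm ahead of it and the grasp point (between the pads) lies 8 mm behind it; z points along the fingers, y is the direction in which the jaws open and shut (so a half turn about z gives the same grasp; the last joint's range is limited). The gripper opens to 87 mm and grips with 3 to 60 N. Pads are 19 mm wide; open, the fingers measure 117 mm over their backs; the gripper's body (75 mm by 190 mm) begins 51 mm behind the grasp point.
Start: joints at [-1.326, 0.332, -0.065, 1.46, 0.022, 1.35, -0.088], TCP at [165.367, 602.747, 233.576] pointing down, gripper open.
Joint ranges: [-2.6, 2.6], [-0.5, 2.12], [-1.47, 1.34], [0.16, 2.42], [-1.27, 4.41], [0.06, 2.06], [-2.6, 2.6]. Speed limits (rad/s): [2.22, 2.22, 2.79, 2.79, 3.14, 3.14, 3.14].

## Interface

Orientations are given as a rotation vector (axis times angle).
In Python, from cell import ctrl gives the robot as it stands. Calls block until the motion is done:
- ctrl.reach(position, orientation): joint-space move of the TCP to a pose.
- ctrl.move_straight(position, rotation=None, rate=150, until_force=None): straight line of the TCP; rotation=None keeps the orientation; rate is the mean speed in mm/s. With until_force (N) it stops when the force on the tool has changed by that much, and returns True; else False.
- ctrl.movej(angles): joint-space move.
- ctrl.gripper_open() and ctrl.clamp(newtons=None): open the fingers fully, or close them until they stop; newtons is the grip in N (None keeps the last).
- ctrl.dwell(seconds).
- ctrl.solve_ik(position, orientation): joint angles nearest the present ones, or None.
- ctrl.get_obs(): the state.
- ctrl.camera(name): name is "scene" or "top"; returns the picture (400x640x3 uint8, blue, green, red); there is no depth.
- ctrl.camera_info(name): a dict with "fx", "fy", "cx", "cy" (pixels), "origin" and "orientation" of the camera in the world. Camera axes: x right, y up, looking along -z (the intrinsics and any distortion apply to the point x, -y, -z); pixel columns grow to the right and rows downward; lengths in mm; the calibration is good to about 2 mm. A picture is of the moment at which its call begins. camera_info takes no time and is no camera call.
A pose or a line that the arm cannot do raises ctrl.Unreachable and nothing moves.
- ctrl.sign_off(): hands the job in, once; it reports no verdict.
The state is a dict: "t": time; "joint_pos": joint angles; "dq": joint speeds; "joint_efforts": joint torques, N m; "position": TCP position; "orientation": TCP orientation; "ft_force": force on the tool from outside, world axes, zero at the start; "ft_torque": the same for the moment, N m; "grip_width": opening from 0.0 (shut) to 1.0 (fully open).
Only numpy, scipy, OpenCV 4.12 (cv2) and the standard library are available. Lean on these libraries where they do the work, as an engineer would, in place of code of your own. Each camera call takes 0.05 s, during which the arm holds its last target.

## Working session

There is one attempt and no reset: what is moved stays moved. The work goes in short steps, each a Python script; the robot and the scene stay as the last script left them, time stands still between calls to the robot, and variables do not carry over. Pictures are saved under pics/ and viewed, and the job is handed in when it is done.

```bash
mkdir -p pics; ls
python3 - <<'E'
from cell import ctrl
import cv2
for n in("scene","top"):
    print(n,ctrl.camera_info(n)); cv2.imwrite(f"pics/{n}0.png",ctrl.camera(n))
o=ctrl.get_obs();print(o)
E
```

```text
pics
scene {'fx': 369.747133969809, 'fy': 369.747133969809, 'cx': 318.07379706598675, 'cy': 199.2561284416596, 'origin': array([1159.39240752, -253.7831787 ,  672.6186123 ]), 'orientation': array([0.74722482, 0.51507047, 1.07373625])}
top {'fx': 396.1980574166864, 'fy': 396.1980574166864, 'cx': 320.3884665985493, 'cy': 196.6194166413117, 'origin': array([370.80691033,   2.73561162, 915.52161818]), 'orientation': array([ 0.1485441 , -0.13485708, -1.55688177])}
{'t': 0.1, 'joint_pos': array([-1.325579  ,  0.3327939 , -0.06468585,  1.46085304,  0.02159638,
        1.34988645, -0.08847739]), 'dq': array([ 0.00101283, -0.00255792, -0.0012671 , -0.00069196,  0.0002768 ,
        0.00234685,  0.00076392]), 'joint_efforts': array([ 6.29610640e-04, -6.24540210e+01,  2.42963101e-02, -3.90719068e+01,
       -6.13784208e-02,  3.66602477e-02,  1.17825302e-04]), 'position': array([165.31499721, 602.40183062, 232.84472483]), 'orientation': array([-4.19372739e-01, -3.11336450e+00,  1.94892742e-03]), 'ft_force': array([ 0.11203423, -0.09980013,  0.07575112]), 'ft_torque': array([-0.04861042,  0.00984601, -0.01526843]), 'grip_width': 1.0038602736572608}
```

View pics/scene0.png

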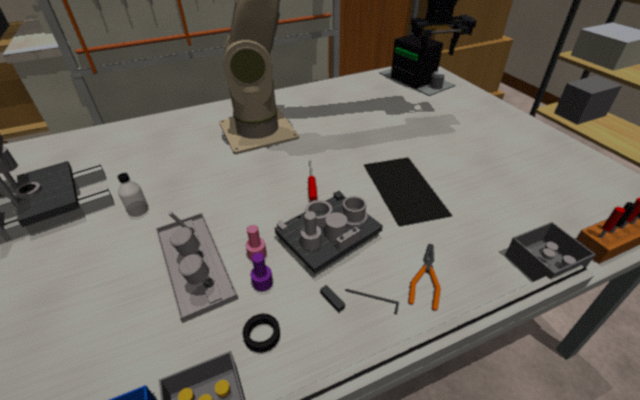

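View pics/top0.png

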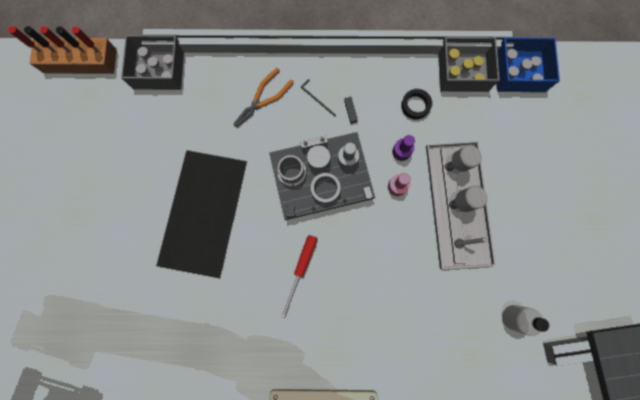

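Run:
```python
import cv2
a=cv2.imread('pics/top0.png')
cv2.imwrite('pics/c1.png',cv2.resize(a[125:225,260:385],None,fx=6,fy=6,interpolation=cv2.INTER_CUBIC))
cv2.imwrite('pics/c2.png',cv2.resize(a[135:275,380:500],None,fx=4,fy=4,interpolation=cv2.INTER_CUBIC))
s=cv2.imread('pics/scene0.png')
cv2.imwrite('pics/c3.png',cv2.resize(s[180:275,270:390],None,fx=6,fy=6,interpolation=cv2.INTER_CUBIC))
cv2.imwrite('pics/c4.png',cv2.resize(s[200:320,150:245],None,fx=5,fy=5,interpolation=cv2.INTER_CUBIC))
```

```text
(no output)
```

View pics/c1.png

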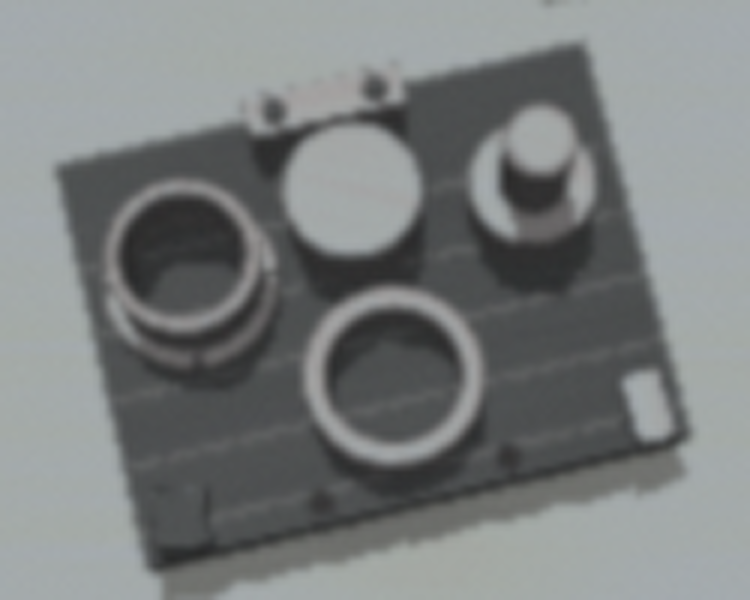

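View pics/c2.png

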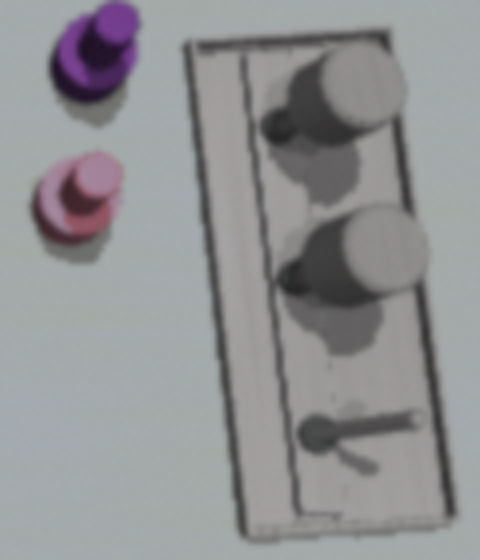

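View pics/c3.png

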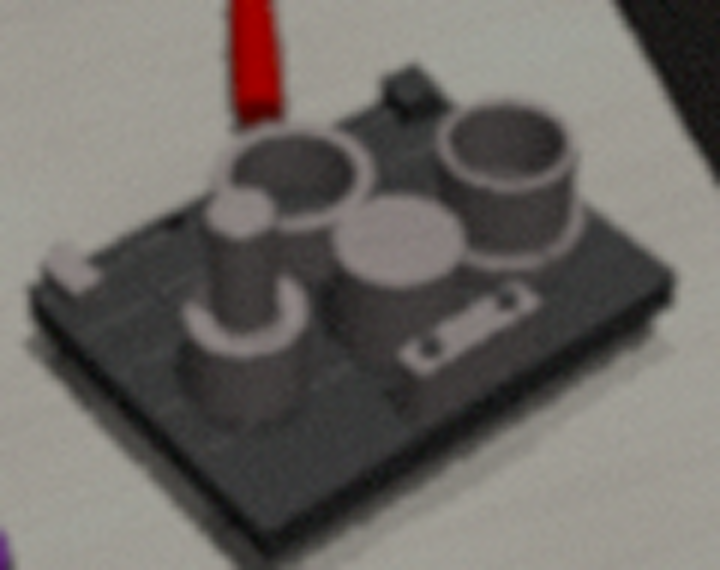

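View pics/c4.png

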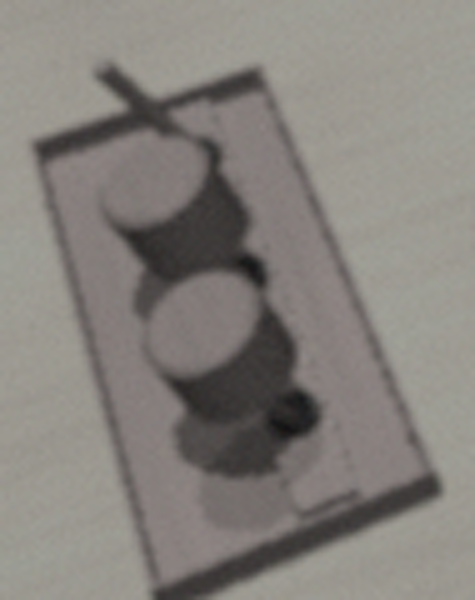

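```bash
cat > h.py <<'E'
import numpy as np, cv2
from scipy.spatial.transform import Rotation as R
from cell import ctrl
CI={n:ctrl.camera_info(n) for n in("scene","top")}
def ray(n,uv):
    c=CI[n];d=np.array([(uv[0]-c['cx'])/c['fx'],-(uv[1]-c['cy'])/c['fy'],-1.])
    return c['origin'],R.from_rotvec(c['orientation']).apply(d)
def onz(n,uv,z):
    o,d=ray(n,uv);return o+d*(z-o[2])/d[2]
def proj(n,P):
    c=CI[n];q=R.from_rotvec(c['orientation']).inv().apply(np.atleast_2d(P)-c['origin'])
    return np.c_[c['cx']+c['fx']*q[:,0]/-q[:,2],c['cy']-c['fy']*q[:,1]/-q[:,2]]
def crop(x0,y0,s,p): return ((p[0]+.5)/s-.5+x0,(p[1]+.5)/s-.5+y0)
def tri(uvt,uvs):
    o1,d1=ray('top',uvt);o2,d2=ray('scene',uvs)
    A=np.c_[d1,-d2];t=np.linalg.lstsq(A,o2-o1,rcond=None)[0]
    a=o1+d1*t[0];b=o2+d2*t[1];return (a+b)/2,np.linalg.norm(a-b)
E
python3 - <<'E'
from h import *
np.set_printoptions(precision=1,suppress=True)
c1=lambda p:crop(260,125,6,p);c2=lambda p:crop(380,135,4,p);c3=lambda p:crop(270,180,6,p);c4=lambda p:crop(150,200,5,p)
for n,a,b,z in[('holder',(183,257),(508,145),92),('die',(393,377),(296,177),72),('cup',(352,190),(400,241),86),('punch',(541,140),(241,213),132)]:
    print(n,onz('top',c1(a),z),onz('scene',c3(b),z),tri(c1(a),c3(b)))
print('peg',onz('top',c2((418,420)),92),onz('scene',c4((103,70)),92),tri(c2((418,420)),c4((103,70))))
P=[onz('top',c1(p),40) for p in[(62,168),(583,45),(690,438),(152,570)]]
print(np.array(P),np.mean(P,0),[np.linalg.norm(P[i]-P[i-1]) for i in range(4)])
P=[onz('top',p,5) for p in[(188,151),(246,160),(220,277),(157,266)]]
print(np.array(P),np.mean(P,0),[np.linalg.norm(P[i]-P[i-1]) for i in range(4)])
P=[onz('scene',c3(p),40) for p in[(35,290),(272,528),(672,275)]];print(np.array(P))
P=[onz('top',c2(p),18) for p in[(185,42),(389,32),(453,515),(243,535)]]
print(np.array(P),np.mean(P,0),[np.linalg.norm(P[i]-P[i-1]) for i in range(4)])
E
```

```text
holder [584.3  76.3  92. ] [586.4  76.1  92. ] (array([584.8,  76.7,  90.4]), np.float64(0.5470579204285508))
die [545.3   0.9  72. ] [547.9   1.1  72. ] (array([545.9,   1.4,  70.1]), np.float64(1.0662587452985397))
cup [611.3  16.3  86. ] [612.1  16.5  86. ] (array([611.5,  16.5,  85.5]), np.float64(0.4656492507623595))
punch [616.2 -49.  132. ] [618.2 -49.8 132. ] (array([616.6, -49.2, 130.5]), np.float64(0.10085937201745614))
peg [ 433.8 -328.4   92. ] [ 435.8 -328.7   92. ] (array([ 433.9, -328.9,   90.6]), np.float64(0.08679142373435558))
[[ 632.5  128.1   40. ]
 [ 683.2  -71.4   40. ]
 [ 529.6 -110.4   40. ]
 [ 478.1   89.6   40. ]] [580.8   9.   40. ] [np.float64(159.0868072058201), np.float64(205.84187340769455), np.float64(158.52015740349793), np.float64(206.48051888060803)]
[[645.4 329.5   5. ]
 [624.2 189.5   5. ]
 [350.7 236.3   5. ]
 [373.8 381.    5. ]] [498.5 284.1   5. ] [np.float64(276.4517762970233), np.float64(141.5742718258618), np.float64(277.42331761105925), np.float64(146.53551246579988)]
[[ 532.9 -107.9   40. ]
 [ 683.9  -68.8   40. ]
 [ 632.9  128.2   40. ]]
[[ 660.1 -235.6   18. ]
 [ 667.1 -355.7   18. ]
 [ 386.9 -374.2   18. ]
 [ 374.8 -257.    18. ]] [ 522.2 -305.6   18. ] [np.float64(286.06660305753553), np.float64(120.23724215204457), np.float64(280.77559551080077), np.float64(117.73464022143645)]
```

```bash
cat >> h.py <<'E'
PL=np.deg2rad(14.3);MT=np.deg2rad(-10.2);RK=np.deg2rad(4.0)
OBJ=dict(holder=(585.2,76.3),die=(546.4,1.1),punch=(617.,-49.3),cup=(611.7,16.4))
PEG=np.array([434.7,-328.5])
GR=dict(punch=70,holder=38,die=23,cup=28)
JAW=dict(punch=PL,holder=PL,die=PL+np.pi/2,cup=PL+np.pi/2)
MATX=dict(punch=90,holder=0,die=-90)
def matpos(n): return np.array([498.5,284.])+MATX[n]*np.array([np.cos(MT),np.sin(MT)])
MJ=MT+np.pi/2
def Rdown(jaw): # tool y along angle jaw (mod pi), z down; nearest to the present yaw handled by caller
    return R.from_euler('z',jaw+np.pi/2)*R.from_euler('x',np.pi)
def ori(jaw,pos):
    # choose the half turn whose IK keeps joint 7 nearer 0
    best=None
    for k in(0,np.pi):
        r=Rdown(jaw+k).as_rotvec();q=ctrl.solve_ik(list(pos),list(r))
        if q is not None and(best is None or abs(q[6])<abs(best[0])):best=(q[6],r,q)
    return best[1],best[2]
E
python3 - <<'E'
from h import *
np.set_printoptions(precision=2,suppress=True)
print(Rdown(.3).apply([0,1,0]),ctrl.get_obs()['t'])
for n in OBJ:
    for xy,j,s in([(OBJ[n],JAW[n],40)]+([(matpos(n),MJ,5)] if n!='cup' else [(PEG,RK+np.pi/2,80)])):
        for k in(0,np.pi):
            r=Rdown(j+k).as_rotvec()
            print(n,np.array(xy),k,[None if (q:=ctrl.solve_ik([*xy,z],list(r))) is None else np.array(q) for z in(s+GR[n]-8,s+200)])
E
```

```text
[0.96 0.3  0.  ] 0.1
holder [585.2  76.3] 0 [array([-0.63,  0.44,  0.52,  1.76, -0.25,  1.01,  0.24]), array([-0.68,  0.27,  0.57,  1.58, -0.15,  1.34,  0.16])]
holder [585.2  76.3] 3.141592653589793 [array([-1.05,  0.71,  1.16,  1.78, -0.72,  1.15, -2.55]), None]
holder [498.5 284. ] 0 [array([-0.76,  0.41,  0.2 ,  1.81, -0.1 ,  0.93,  0.87]), array([-0.76,  0.23,  0.19,  1.65, -0.05,  1.26,  0.83])]
holder [498.5 284. ] 3.141592653589793 [array([-1.01,  0.45,  0.5 ,  1.82, -0.26,  0.93, -2.14]), array([-1.02,  0.25,  0.5 ,  1.67, -0.12,  1.26, -2.25])]
die [546.4   1.1] 0 [array([-0.59,  0.38,  0.6 ,  1.89, -0.26,  0.95,  1.95]), array([-0.69,  0.17,  0.68,  1.69, -0.11,  1.32,  1.83])]
die [546.4   1.1] 3.141592653589793 [array([-0.71,  0.42,  0.75,  1.89, -0.34,  0.96, -1.13]), array([-0.73,  0.17,  0.73,  1.7 , -0.12,  1.32, -1.3 ])]
die [409.92 299.94] 0 [array([-0.85,  0.31,  0.15,  1.99, -0.06,  0.85,  0.72]), array([-0.86,  0.09,  0.14,  1.81, -0.01,  1.24,  0.68])]
die [409.92 299.94] 3.141592653589793 [array([-1.11,  0.33,  0.44,  2.  , -0.19,  0.85, -2.31]), array([-1.12,
[... 520 characters left out ...]
[array([-0.91,  0.56,  0.55,  1.61, -0.32,  1.07, -2.02]), array([-0.91,  0.43,  0.56,  1.47, -0.23,  1.31, -2.08])]
cup [611.7  16.4] 0 [array([-0.53,  0.5 ,  0.55,  1.71, -0.3 ,  1.02,  1.94]), array([-0.59,  0.33,  0.63,  1.52, -0.2 ,  1.35,  1.87])]
cup [611.7  16.4] 3.141592653589793 [array([-0.61,  0.53,  0.66,  1.71, -0.37,  1.03, -1.15]), array([-0.65,  0.35,  0.71,  1.52, -0.23,  1.36, -1.25])]
cup [ 434.7 -328.5] 0 [array([ 0.79,  0.29, -0.26,  1.82,  0.09,  1.05,  2.14]), array([ 0.8 ,  0.15, -0.27,  1.59,  0.04,  1.41,  2.17])]
cup [ 434.7 -328.5] 3.141592653589793 [array([-0.23,  0.4 ,  0.96,  1.87, -0.37,  1.06, -0.62]), array([-0.27,  0.17,  0.94,  1.64, -0.14,  1.4 , -0.81])]
```

```bash
cat >> h.py <<'E'
def st(tag=''):
    o=ctrl.get_obs();print(tag,'t%.2f'%o['t'],np.round(o['position'],1),'F',np.round(o['ft_force'],1),'w%.3f'%o['grip_width'],flush=True);return o
def pick(n,xy,base,rot,hover,first='reach',grip=40,lift=None):
    z=base+GR[n]-8
    (ctrl.reach if first=='reach' else (lambda p,r:ctrl.move_straight(p,r,rate=300)))([*xy,hover],list(rot))
    ctrl.move_straight([*xy,z+25],rate=200)
    ctrl.move_straight([*xy,z],rate=80)
    ctrl.clamp(grip); st('clamped '+n)
    ctrl.move_straight([*xy,lift or hover],rate=200); st('lifted '+n)
def place(n,xy,base,rot,hover,retreat=None):
    z=base+GR[n]-8
    ctrl.move_straight([*xy,hover],list(rot),rate=280)
    ctrl.move_straight([*xy,z+12],rate=200)
    hit=ctrl.move_straight([*xy,z-1.5],rate=25,until_force=5); st(f'down {n} hit={hit}')
    ctrl.gripper_open()
    ctrl.move_straight([*xy,retreat or hover],rate=220); st('clear '+n)
def snap(n,tag,box=None,s=1):
    a=ctrl.camera(n)
    if box: x0,y0,x1,y1=box;a=a[y0:y1,x0:x1]
    cv2.imwrite(f'pics/{tag}.png',cv2.resize(a,None,fx=s,fy=s,interpolation=cv2.INTER_CUBIC))
E
python3 - <<'E'
from h import *
n='punch';xy=OBJ[n]
ctrl.reach([*xy,190],list(Rdown(JAW[n]).as_rotvec()));st()
ctrl.move_straight([*xy,140],rate=150);st()
snap('scene','p1',(200,120,420,290),3.5);snap('top','p2',(220,80,440,250),3.5)
E
```

```text
t2.90 [617.1 -48.1 189.9] F [ 0.3 -0.8 -0.1] w0.995
 t3.38 [617.1 -49.2 140.3] F [-0.  -0.   0.1] w0.997
```

View pics/p1.png

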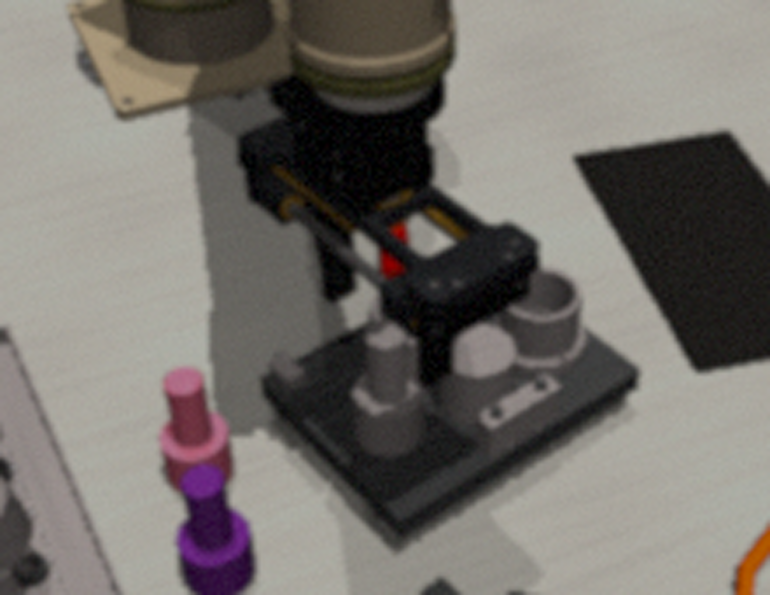

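View pics/p2.png

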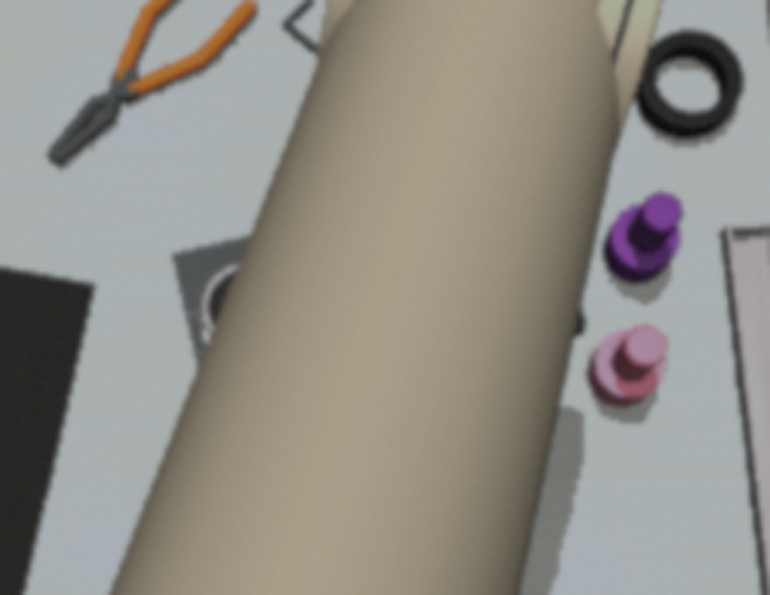

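Run:
```python
from h import *
for s in(-1,1):
  for w in (43.5,58.5):
    p=np.array([617.1,-49.2,129])+s*w*np.array([np.cos(PL),np.sin(PL),0])
    for k in(-9.5,9.5):
        print(s,w,k,(proj('scene',p+k*np.array([-np.sin(PL),np.cos(PL),0]))[0]-[200,120])*3.5)
```

```text
-1 43.5 -9.5 [331.0387622  304.88578881]
-1 43.5 9.5 [355.42897828 292.26009007]
-1 58.5 -9.5 [317.4938586  292.72001411]
-1 58.5 9.5 [341.75786028 280.35832791]
1 43.5 -9.5 [415.97715945 381.17584114]
1 43.5 9.5 [441.08680523 366.83183203]
1 58.5 -9.5 [431.82499972 395.41006974]
1 58.5 9.5 [457.05513388 380.73349316]
```

Run:
```python
from h import *
n='punch';xy=OBJ[n];z=40+70-8
ctrl.move_straight([*xy,z],rate=80)
st('at');ctrl.clamp(40);st('clamped')
ctrl.move_straight([*xy,z+70],rate=200);st('lift')
r=Rdown(MJ).as_rotvec()
place(n,matpos(n),5,r,z+70,140)
```

```text
at t4.11 [617.  -49.5 101.9] F [ 0.8 -0.8 -0. ] w1.000
clamped t5.14 [617.  -49.3 102. ] F [-1.1 -0.2  0.6] w0.286
lift t5.64 [616.4 -49.  170.7] F [-0.7 -0.  -8.3] w0.289
down punch hit=True t8.05 [587.1 268.2  67. ] F [-0.3 -0.3  5.3] w0.289
clear punch t9.75 [587.3 268.2 140.8] F [ 0.1 -0.  -0.5] w0.995
```

Run:
```python
from h import *
rm=Rdown(MJ).as_rotvec()
n='holder';pick(n,OBJ[n],40,Rdown(JAW[n]).as_rotvec(),150,first='s')
place(n,matpos(n),5,rm,150,150)
n='die';pick(n,OBJ[n],40,Rdown(JAW[n]).as_rotvec(),150,first='s')
place(n,matpos(n),5,rm,150,150)
ctrl.move_straight([400,200,250],rate=300)
snap('top','m1',(140,120,390,290),3.1);snap('scene','m2',(260,120,480,290),3.5)
```

```text
clamped holder t12.58 [585.2  76.3  70.1] F [-1.   0.6  1.4] w0.620
lifted holder t13.13 [584.5  76.5 148.8] F [ 0.6  0.5 -4.3] w0.624
down holder hit=True t15.59 [498.5 284.2  35. ] F [-0.9 -0.9  5.3] w0.626
clear holder t17.11 [498.  283.8 149.1] F [ 0.3 -0.1 -0.8] w0.999
clamped die t19.72 [546.6   1.   55.2] F [-0.1 -1.   1.6] w0.733
lifted die t20.34 [545.6   1.3 148.7] F [ 0.5 -0.1 -5.4] w0.735
down die hit=True t22.90 [409.9 300.1  20.1] F [-0.2 -0.3  5.6] w0.739
clear die t24.36 [409.4 299.6 148.9] F [-0.2  0.  -0.3] w1.000
```

View pics/m1.png

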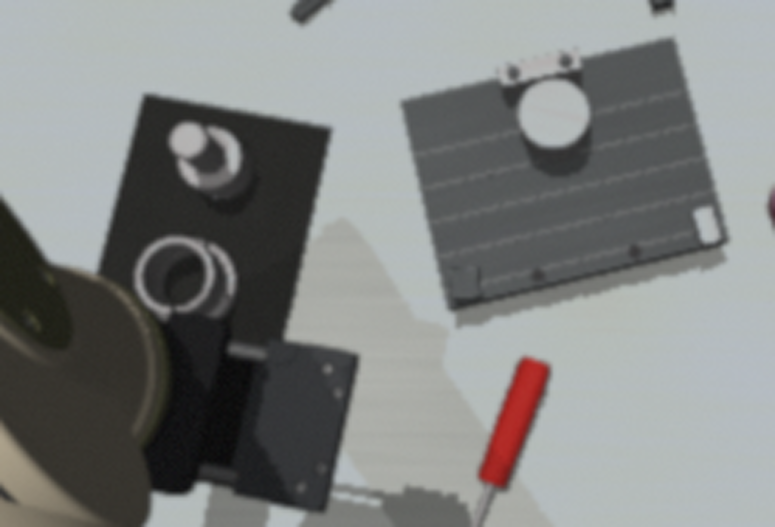

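View pics/m2.png

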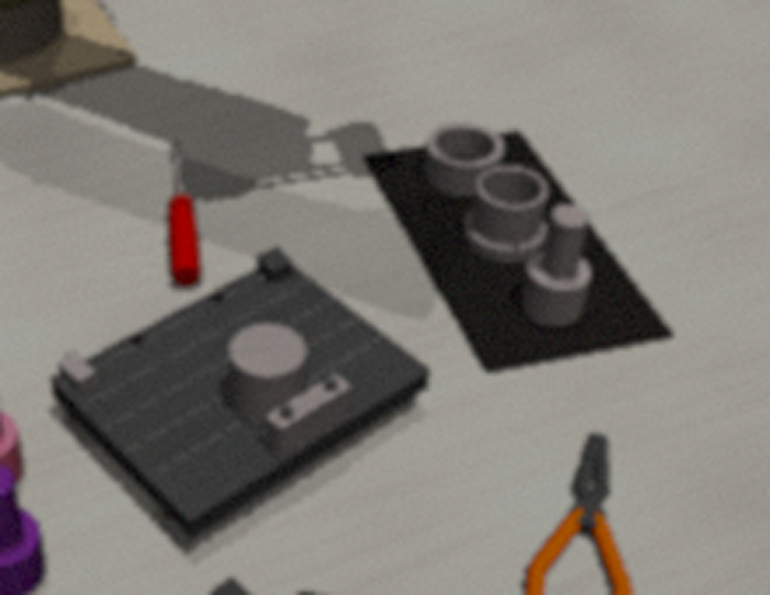

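Run:
```python
from h import *
n='cup';xy=OBJ[n]
ctrl.reach([*xy,170],list(Rdown(JAW[n]+np.pi).as_rotvec()));st('hover')
z=40+28-8
ctrl.move_straight([*xy,z+25],rate=200);ctrl.move_straight([*xy,z],rate=80)
ctrl.clamp(25);st('clamped')
ctrl.move_straight([*xy,170],rate=200);st('lift')
yr=np.array([-np.sin(RK),np.cos(RK),0]);xr=np.array([np.cos(RK),np.sin(RK),0])
T=R.from_rotvec(np.deg2rad(6)*xr);u=T.apply([0,0,1])
rot=(T*Rdown(RK+np.pi/2+np.pi)).as_rotvec()
tgt=np.array([*PEG,95])+2*yr-23*u;print(tgt)
ctrl.move_straight(list(tgt+[0,0,75]),list(rot),rate=280);st('above')
snap('scene','k1',(120,130,300,330),3);snap('top','k2',(380,120,520,290),3.5)
```

```text
hover t26.82 [611.6  17.2 169.8] F [ 0.2 -0.  -0.4] w0.997
clamped t28.57 [611.7  16.4  60.1] F [-1.  -0.1  1.3] w0.565
lift t29.27 [611.   16.6 168.7] F [-0.4  0.1 -2.6] w0.565
[ 434.3927817  -324.10657364   72.12599641]
above t30.80 [ 435. -323.  147.] F [-1.1 -0.1 -0.9] w0.568
```

View pics/k1.png

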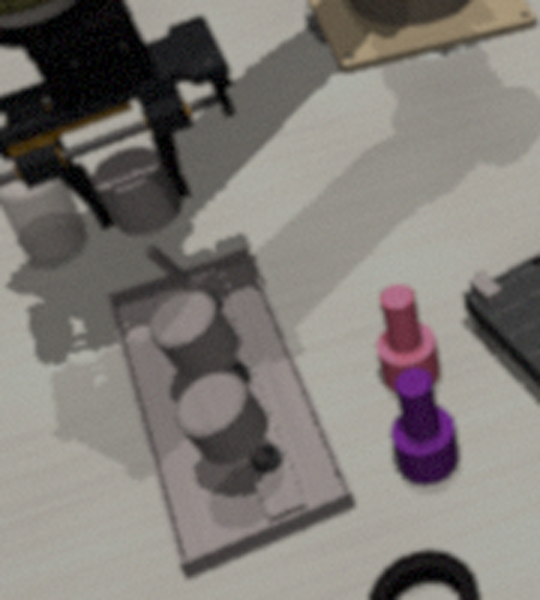

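View pics/k2.png

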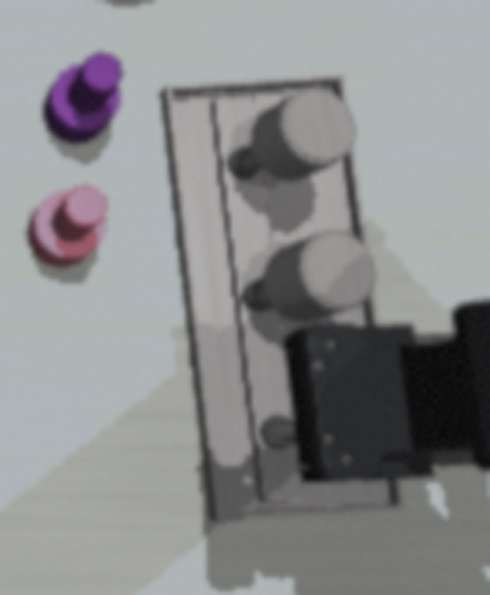

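Run:
```python
from h import *
yr=np.array([-np.sin(RK),np.cos(RK),0]);xr=np.array([np.cos(RK),np.sin(RK),0])
T=R.from_rotvec(np.deg2rad(6)*xr);u=T.apply([0,0,1])
tgt=np.array([*PEG,95])+2*yr-23*u
ctrl.dwell(.2)
h=ctrl.move_straight(list(tgt+[0,0,8]),rate=80,until_force=6);st(f'8 above {h}')
if not h:
    h=ctrl.move_straight(list(tgt-[0,0,3]),rate=15,until_force=2.5);st(f'seat {h}')
snap('scene','k3',(120,130,300,330),3)
```

```text
8 above False t32.08 [ 434.6 -324.4   80.5] F [ 0.2 -0.4 -1. ] w0.575
seat True t32.64 [ 434.4 -324.    71.9] F [0.6 0.1 4.7] w0.569
```

View pics/k3.png

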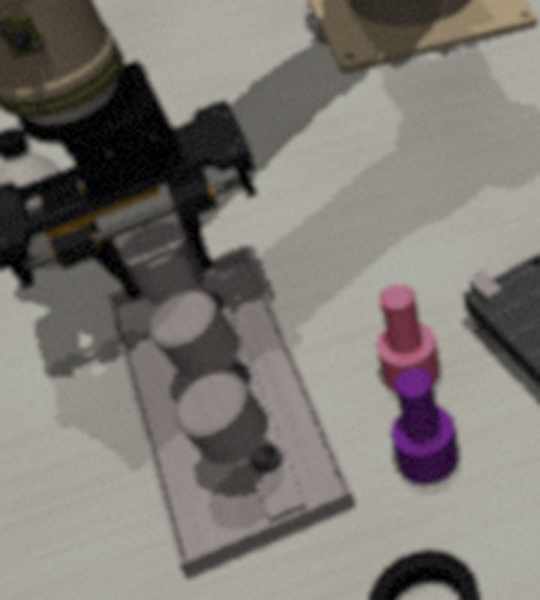

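Run:
```python
from h import *
xr=np.array([np.cos(RK),np.sin(RK),0])
T=R.from_rotvec(np.deg2rad(6)*xr);u=T.apply([0,0,1])
ctrl.gripper_open();o=st('open')
ctrl.move_straight(list(o['position']+95*u),rate=150);st('up')
ctrl.move_straight([420,-100,200],rate=280)
snap('scene','k4',(120,130,300,330),3);snap('top','k5',(380,120,520,290),3.5)
```

```text
open t33.60 [ 434.  -323.7   71.5] F [-0.4 -0.3 -0. ] w0.999
up t34.38 [ 434.4 -333.1  165.2] F [ 0.6  0.1 -0.2] w1.002
```

View pics/k4.png

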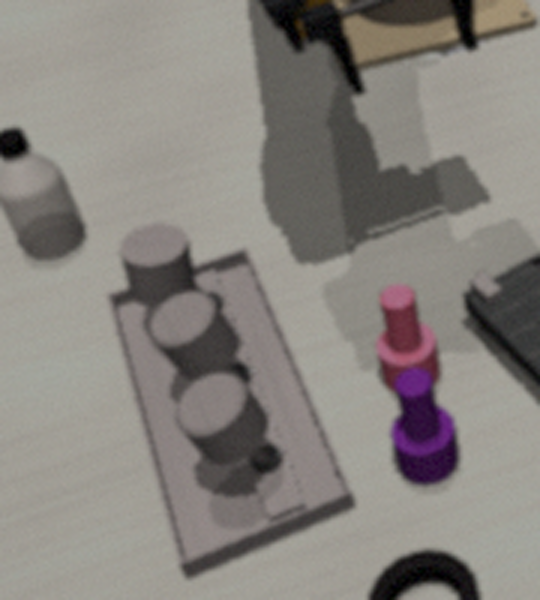

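View pics/k5.png

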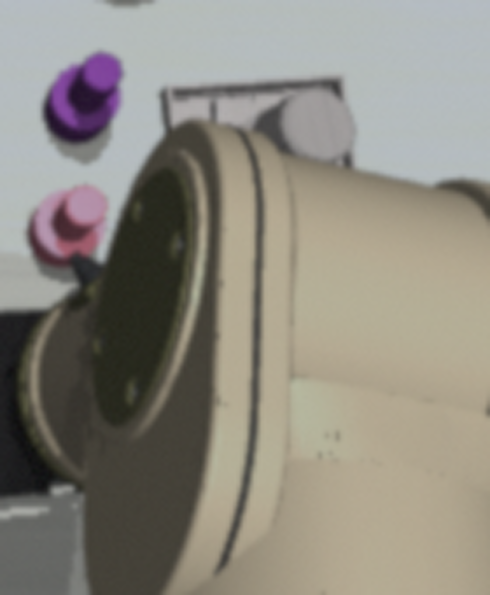

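```bash
python3 - <<'E'
from h import *
rm=Rdown(MJ).as_rotvec()
for n,h,f in(('die',150,'reach'),('holder',150,'s'),('punch',175,'s')):
    pick(n,matpos(n),5,rm,h,first=f)
    place(n,OBJ[n],40,Rdown(JAW[n]).as_rotvec(),h,170)
ctrl.reach([300,350,260],list(rm));st()
snap('scene','f1');snap('top','f2')
E
python3 - <<'E'
import cv2
a=cv2.imread('pics/f2.png');cv2.imwrite('pics/f3.png',cv2.resize(a[125:225,260:385],None,fx=6,fy=6,interpolation=cv2.INTER_CUBIC))
cv2.imwrite('pics/f5.png',cv2.resize(a[135:275,380:500],None,fx=4,fy=4,interpolation=cv2.INTER_CUBIC))
s=cv2.imread('pics/f1.png')
cv2.imwrite('pics/f4.png',cv2.resize(s[180:275,270:390],None,fx=6,fy=6,interpolation=cv2.INTER_CUBIC))
E
```

```text
clamped die t38.95 [410.  300.1  20.2] F [-0.2  0.   2.2] w0.738
lifted die t39.75 [409.2 299.4 148.6] F [ 0.2 -0.  -4.8] w0.740
down die hit=True t42.14 [546.5   1.2  55.2] F [-1.  -0.   6.7] w0.734
clear die t43.53 [545.8   1.3 168.9] F [-0.4 -0.3 -0.7] w1.003
clamped holder t46.36 [498.6 284.1  35.1] F [-0.5 -0.2  1.5] w0.623
lifted holder t47.08 [497.6 283.7 148.5] F [ 0.3 -0.5 -4.4] w0.624
down holder hit=True t49.37 [585.3  76.5  70.1] F [-0.2  0.   5.3] w0.620
clear holder t50.82 [585.   76.5 169.9] F [-0.4 -1.2 -0.1] w0.997
clamped punch t54.17 [587.1 268.2  67. ] F [-0.2  0.9 -0.8] w0.289
lifted punch t54.86 [586.1 267.8 173.2] F [-0.  -0.7 -7.6] w0.285
down punch hit=True t57.11 [617.1 -49.2 102. ] F [-0.5  0.2  5.5] w0.288
clear punch t58.78 [617.3 -49.3 170.7] F [ 0.1 -0.2 -1.2] w0.997
 t60.66 [300.8 349.4 259.8] F [-0.1 -0.3  0.2] w1.001
```

View pics/f1.png

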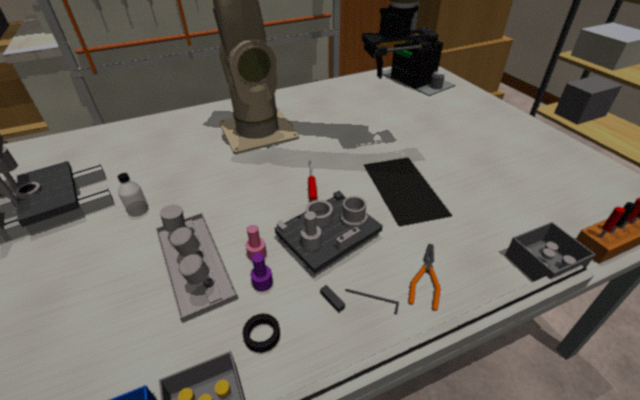

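View pics/f3.png

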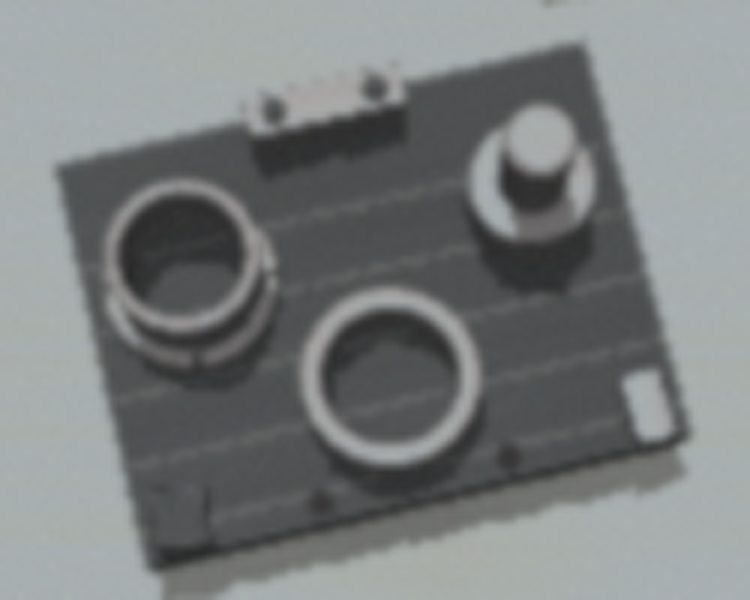

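View pics/f4.png

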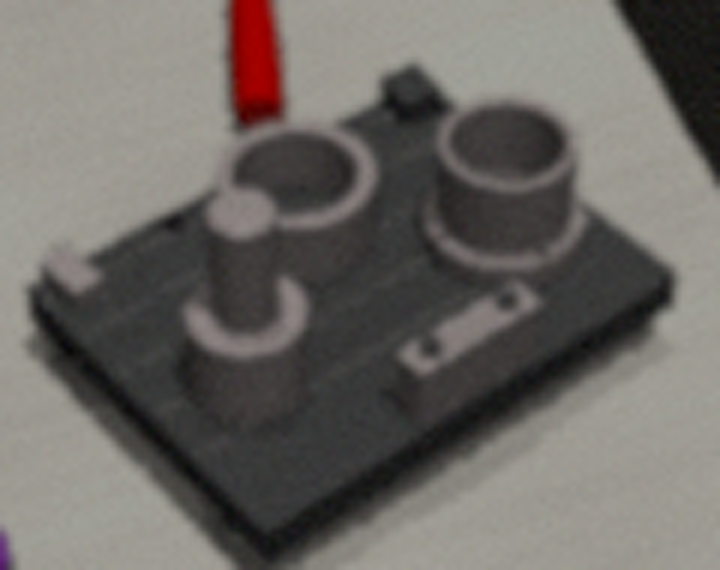

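View pics/f5.png

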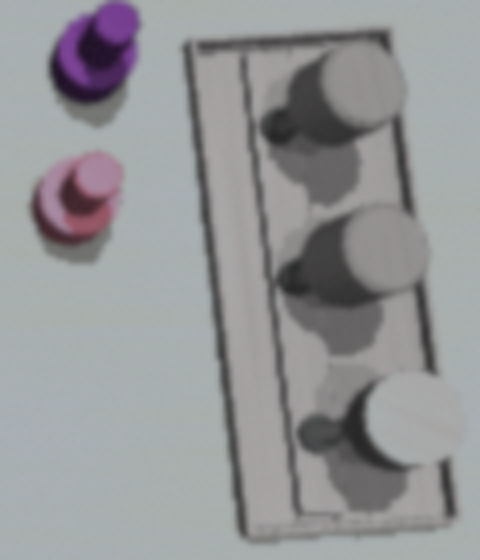

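```bash
python3 -c "
from cell import ctrl
print(ctrl.sign_off())"
```

```text
the job is handed in; nothing more can be done
None
```

I finished the job in the order asked and handed it in at about 61 s of the 152 s allowed.

- **Tools to the mat:** I moved the punch, then the holder, then the die, and stood them upright in a row. The picture taken afterwards showed all three upright on the mat and the cup where it had been.
- **Cup:** I hung it on the free peg at the near end of the tray. It touched down at TCP z 71.9 mm, against 72.1 mm predicted. After release it stayed on the peg by itself, nearly upright. It was still there in the last pictures, about 26 s later.
- **Tools back on the plate:** I returned the die, holder and punch to their starting places. In the last top picture the holder and punch show no visible shift. The die is about 0.5 px off, roughly 1 mm, which is within the measuring error of about 2 mm.

None of the checks failed. The two cameras agreed to about 2 to 3 mm. The highest tool force I read was about 8 N; I read it only at the end of each move, not continuously. At hand-in the arm was clear of everything.

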